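# Release the battery pack of a bench unit through its service slot

### The job

Take the release tool (slim square handle, thin rod) out of the rack, push its rod down through the narrow slot in the cover of the white battery unit, feel for the hidden latch tab and press it until the battery pack pops up. Be gentle, 20 N on the unit is too much, because the latch is plastic. Then put the tool back upright, fully home in the rack hole it came from, leave the pack standing popped up in its bay, and leave the other things on the desk where they are.

Things in the scene. Friction and masses are not known exactly. Their poses are not given: they have to be found in the camera images.
- unit: White battery unit, fixed to the desk, 150 (x) by 120 (y) by 90 mm high; origin at the centre of its underside, x pointing from its front (slot side) to its back (pack side), z up. A bay in its back half holds the grey battery pack; the front half is a hollow latch chamber under an 8 mm thick cover. It may stand turned by up to 0.35 rad.
- slot (a point): Centre of the slot's mouth, in the top face of the cover (90 mm above the desk, 37 mm in front of the unit's origin); axes as the unit's. The slot is 50 mm long (y), 9 mm wide (x), cut straight through the 8 mm cover. The hidden tab lies somewhere under it, a flat plate 16 mm long (y), wider than the slot (x), its middle anywhere from -14 to +14 mm along y from this point.
- slot_end (a point): Middle of the slot's +y end, in the cover's top face. The hidden tab's top lies 16 to 44 mm below that face. It goes straight down 7 mm on a spring (3 N at first, 5 N when down, plus up to 6 N of bolt friction) to a hard stop, and lets the pack go after 5 to 7 mm. Beside the tab the chamber is empty to 60 mm below the face. Let go, the tab springs back up.
- pack_top (a point): Centre of the top face of the grey battery pack, 56 (x) by 90 (y) by 78 mm high, 0.2 to 0.3 kg, standing in the unit's bay. Latched, its top is flush with the cover (90 mm above the desk, 91 at most); when the latch lets go a spring lifts it about 16 mm and it stays there by itself. Do not hold it down.
- tool_grip (a point): Centre of the release tool's handle, which is a black square bar 20 by 20 by 70 mm; z along the tool, from rod to handle. In the rack the tool stands upright, rod down, the handle's underside resting on the rack's top, its centre 115 mm above the desk. The handle's flats lie along this point's x and y. The tool weighs 0.08 to 0.13 kg.
- tool_tip (a point): Lower end of the tool's rod: round steel rod 6 mm in diameter, 75 mm long below the handle, 110 mm below the handle's centre, axes as the handle's.
- rack: Wooden tool rack, fixed to the desk, 60 (x) by 160 (y) by 80 mm high, origin at the centre of its underside. Two holes, 14 mm square, straight through from the top, 45 mm either side of its middle along y. One holds the release tool, the other the driver; which is which varies.
- driver: The other tool in the rack, not needed: fat round black handle 34 mm across and 55 mm high on a 10 mm shaft (too thick for the slot); its top is 135 mm above the desk; origin at the shaft's lower end. Bystander.
- mouse: Round black computer mouse, 62 mm across, 36 mm high. Bystander.
- bottle: Small amber glass bottle, 36 mm across, 85 mm high. Bystander.
- mug: White mug, 80 mm across, 92 mm high. Bystander.
- stone: Brown rock sample, 56 mm across, 31 mm high. Bystander.
- punch: Small red desk punch, 30 by 60 by 28 mm. Bystander.
- stick: Black memory stick, 60 by 20 by 10 mm. Bystander.
- cup_bin: Small open grey bin, 70 by 70 by 40 mm. Bystander.
- tool: The release tool as a whole; origin at its tip, axes as tool_tip.
- pack: The battery pack as a whole; origin at the centre of its underside, 78 mm below pack_top.
Things that resemble listed ones, but are neither listed nor needed, are in the scene too. What is shaped like the tool but red is not meant. What is shaped like the pack but blue is not meant.

How it is judged:
On the way, in this order (a step that is already met when the one before it is completed fails the run):
1. the release tool's rod is pushed down through the slot, its tip more than 10 mm below the cover's top, with the pack still latched (z of tool_tip in the frame of unit below 0.08 m and x of tool_tip in the frame of slot between -0.006 and 0.006 m and y of tool_tip in the frame of slot between -0.026 and 0.026 m and z of pack_top in the frame of unit below 0.095 m), for 0.05 s.
2. the pack pops up (top more than 11 mm above the cover) while the rod is still in the slot (z of tool_tip in the frame of unit below 0.08 m and x of tool_tip in the frame of slot between -0.006 and 0.006 m and y of tool_tip in the frame of slot between -0.026 and 0.026 m and z of pack_top in the frame of unit above 0.101 m), for 0.05 s.
At the end, for the whole second after the job is handed in: The pack stands in its bay at rest, upright within 0.12 rad, its top 11 to 22 mm above the unit's cover; the release tool is back in the hole it came from, upright within 0.1 rad, its tip and the middle of its handle within 12 mm of where they were at the start, released and at rest (z of pack_top in the frame of unit between 0.101 and 0.112 m and angle between pack_top's own z axis and vertical below 0.12 rad and linear speed of each of pack, tool below 0.02 m/s and distance of each of tool_tip, tool_grip from where it was at the start of the episode below 0.012 m and angle between tool_grip's own z axis and vertical below 0.1 rad); the robot touches nothing.
It fails at once if the release tool presses on the unit or its latch with more than 20 N (contact force between tool and unit above 20 N).
It fails at once if the gripper or arm pushes on the unit with more than 20 N (contact force between any of the fingers, the arm and unit above 20 N).
It fails at once if a bystander (driver, mouse, bottle, mug, stone, punch, bin, memory stick) is moved more than 30 mm (distance of any of mouse, bottle, mug, stone, punch, cup_bin, stick, driver from where it was at the start of the episode above 0.03 m).
It also fails if it takes over 72 s, if anything falls off the work surface, if the arm or the gripper's body presses on something with over 40 N, if the wrist force passes 120 N, or if a joint passes its speed limit or range.

### The arm

A 6-joint arm with a two-finger parallel gripper is mounted at the origin on the work surface. World frame = base frame: x ahead of the robot, y to its left, z up, the work surface at z = 0. Lengths are in m, angles in rad, forces in N, time in s.
With the tool pointing down it reaches from about 0.35 to 0.775 m from the base axis. Payload 5.5 kg.
Tool frame: the origin (TCP) lies midway between the tips of the shut fingers; the grasp point (between the pads) lies 19 mm behind it; z points along the fingers, y is the direction in which the jaws open and shut (so a half turn about z gives the same grasp; the last joint's range is limited). The gripper opens to 85 mm and grips with 20 to 120 N. Pads are 22 mm wide; open, the fingers measure 114 mm over their backs; the gripper's body (76 mm by 85 mm) begins 54 mm behind the grasp point. The pads swing forward as they close: fully open they stand 13 mm farther back than shut.
Start: joints at [1.183, 0.313, 0.046, 1.304, 0, 1.431], TCP at [0.141, 0.557, 0.231] pointing down, gripper open.
Joint ranges: [-2.76, 2.76], [-0.86, 1.69], [-1.03, 1.26], [-2.2, 2.34], [-1.47, 1.5], [-3.14, 3.14]. Speed limits (rad/s): [2.57, 2.57, 3.14, 3.14, 3.14, 3.14].

### API

Orientations are given as a unit quaternion [w, x, y, z].
In Python, from workcell import env gives the robot as it stands.
- The arm moves only by the shell command python3 -m creep 'ROWS' [OPENING] [FORCE]. ROWS is JSON, a list of rows, each a list of 6 numbers: the shift along the tool's x, y, z in m, then the turn, a rotation vector about the tool's x, y, z in degrees. A call has exactly 8 rows; each row is the pose to reach, as a shift and turn from the pose commanded when the call began, along the tool's axes at that moment; what a row does not reach only later rows make up. A row lasts 1/10 s, in which the tool goes at most 50 mm and 8.59 degrees, less where a joint would pass 70% of its speed; a pose out of reach is approached as far as the arm can. A call with a gripper value outside its range is refused whole. OPENING is the finger opening in m, from 0 to 0.0854, set as the call begins (- or left out, the last holds). The fingers move at their own pace and stop on an object; FORCE is the grip in N (left out, the last holds). Time passes only in rows, so rows that repeat a pose let the fingers close, or fill a call up. It gives the time, the measured TCP pose, the force and the opening at its end, in the units of the state.
- env.get_state(): the state, without advancing time (a new reading comes with each control period).
- env.read_camera(name): name is "scene" or "side" or "wrist"; returns (picture, depth): 480x640x3 uint8, blue, green, red; 480x640 float32, m along the optical axis (not along the pixel's ray), 0 where there is no reading.
- env.camera_params(name): a dict with "fx", "fy", "cx", "cy" (pixels), "position" and "orientation" of the camera in the world. Camera axes: x right, y up, looking along -z (the intrinsics and any distortion apply to the point x, -y, -z); pixel columns grow to the right and rows downward; lengths in m; the calibration is good to about 2 mm. A picture is of the moment at which its call begins: read the wrist's pose just before it. camera_params takes no time and is no camera call; for the wrist camera it gives the pose at the moment of the call.
- env.hand_in(): hands the job in, once; it reports no verdict.
The state is a dict: "clock": time; "joint_pos": joint angles; "qvel": joint speeds; "tau": joint torques, N m; "tcp_pos": TCP position; "orientation": TCP orientation; "wrist_force": force on the tool from outside, world axes, zero at the start; "ft_torque": the same for the moment, N m; "finger_gap": finger opening in m.
Only numpy, scipy, OpenCV 4.12 (cv2) and the standard library are available. Lean on these libraries where they do the work, as an engineer would, in place of code of your own. Each camera call takes 0.05 s, during which the arm holds its last target. There are 200 camera calls.

## Working session

There is one attempt and no reset: what is moved stays moved. The work goes in short steps, Python scripts to look and compute and a shell command to move; the robot and the scene stay as the last step left them, time stands still between calls to the robot, and variables do not carry over. Pictures are saved under pics/ and viewed, about 8 in all and at most 12, crops included, and the job is handed in when it is done.

```bash
ls; mkdir -p pics; cat > h.py <<'E'
import numpy as np,cv2
from scipy.spatial.transform import Rotation as R
from workcell import env
def rot(q): return R.from_quat([q[1],q[2],q[3],q[0]])
def grab(n,f=None):
    p=env.camera_params(n); im,d=env.read_camera(n)
    if f: cv2.imwrite('pics/'+f,im)
    return p,im,d
def ray(p,u,v):
    d=np.array([(u-p['cx'])/p['fx'],-(v-p['cy'])/p['fy'],-1.0]); return np.array(p['position']),rot(p['orientation']).apply(d)
def plane(p,u,v,z):
    o,d=ray(p,u,v); return o+d*(z-o[2])/d[2]
def cloud(p,D):
    v,u=np.mgrid[0:480,0:640]
    c=np.stack([(u-p['cx'])/p['fx']*D,-(v-p['cy'])/p['fy']*D,-D],-1)
    return (rot(p['orientation']).apply(c.reshape(-1,3))+p['position']).reshape(480,640,3)
E
python3 - <<'E'
from h import *
s=env.get_state();print(s)
for n in('scene','side','wrist'):
    p,im,d=grab(n,n+'0.png');print(n,p);np.savez('pics/'+n+'0.npz',im=im,d=d)
E
```

```text
pics
{'clock': 0.0, 'joint_pos': array([1.18340688e+00, 3.14003133e-01, 4.50016275e-02, 1.30358684e+00,
       1.69500568e-06, 1.43118373e+00]), 'qvel': array([ 0.00056789, -0.00065711,  0.00020523, -0.0011347 ,  0.00241248,
       -0.00083295]), 'tau': array([-8.09911694e-05, -4.80631649e+01,  2.98530972e+01,  1.95326109e-02,
       -1.42018389e-04, -1.22511051e-05]), 'tcp_pos': array([0.14084572, 0.55697353, 0.23041657]), 'orientation': array([-2.34194435e-04,  1.23571709e-01,  9.92335241e-01, -8.64860142e-04]), 'wrist_force': array([ 0.94404656, -0.33889393, -0.59108281]), 'ft_torque': array([-0.01303261,  0.01941297,  0.0623284 ]), 'finger_gap': 0.08573015429883399}
scene {'fx': 451.93565901231995, 'fy': 451.93565901231995, 'cx': 318.56943757575874, 'cy': 236.26084004924834, 'position': array([ 1.130181  , -0.37404732,  0.75924709]), 'orientation': array([0.81810765, 0.34015169, 0.16697503, 0.43256912])}
side {'fx': 600.4063398830185, 'fy': 600.4063398830185, 'cx': 321.87218660275863, 'cy': 246.087009501382, 'position': array([0.22242703, 0.84605926, 0.69496545]), 'orientation': array([-0.16397357, -0.09233201,  0.46938861,  0.86270609])}
wrist {'fx': 367.44746501423054, 'fy': 367.44746501423054, 'cx': 312.41062175276926, 'cy': 241.78723888666897, 'position': array([0.06699413, 0.57603974, 0.37287224]), 'orientation': array([ 0.77986075, -0.11932609, -0.09247142,  0.60747636])}
```

View pics/scene0.png

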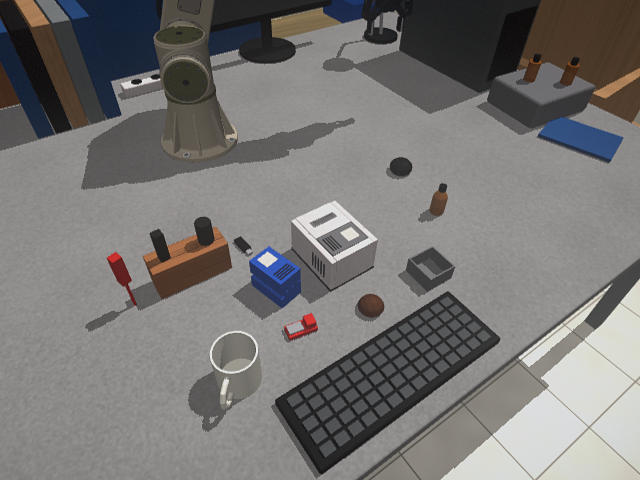

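View pics/side0.png

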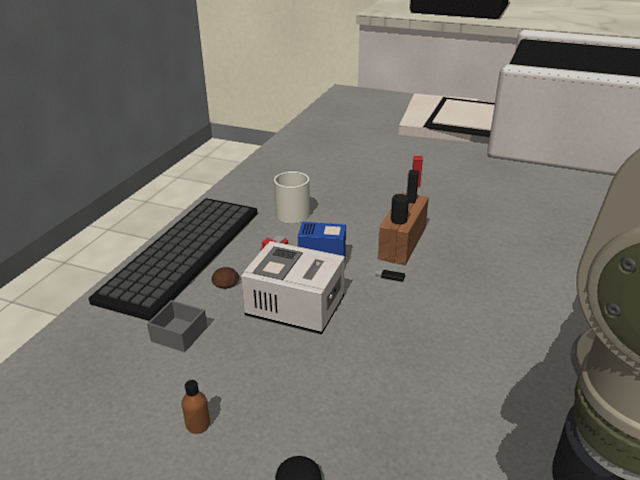

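The scene view shows the tool (square handle) at px (158,245) and the driver at (204,231). It also shows the unit at (333,243) with its slot at (322,222), a red decoy at (120,270) and a blue pack at (275,272). The side view agrees: tool (412,187), driver (400,208), slot (313,269).

```bash
cat >m.py <<'E'
from h import *
for n in('scene','side'):
    p=env.camera_params(n);z=np.load('pics/'+n+'0.npz');im,d=z['im'],z['d'];C=cloud(p,d)
    X,Y,Z=C[...,0],C[...,1],C[...,2]
    hsv=cv2.cvtColor(im,cv2.COLOR_BGR2HSV);H,S,V=[hsv[...,i].astype(int) for i in range(3)]
    ws=(d>0)&(X>.2)&(X<.85)&(Y>-.5)&(Y<.6)
    def rep(nm,m):
        k,l,st,_=cv2.connectedComponentsWithStats(m.astype(np.uint8))
        for i in range(1,k):
            if st[i,4]>40:
                P=C[l==i];r=cv2.minAreaRect((P[:,:2]*1000).astype(np.float32))
                print(n,nm,st[i],'c',np.round(r[0],1),np.round(r[1],1),round(r[2],1),'z',np.round(np.percentile(P[:,2],[2,50,98]),3))
    rep('top90',ws&(Z>.084)&(Z<.097)&(S<40))
    rep('brown80',ws&(Z>.074)&(Z<.086)&(H<20)&(S>60))
    rep('dark>100',ws&(Z>.09)&(V<70)&(S<80))
    rep('dark tops',ws&(Z>.125)&(V<90)&(S<80))
E
python3 m.py
```

```text
scene top90 [ 291  201   87   65 2912] c [597.7  50.1] [152.4 121.3] 0.9 z [0.085 0.089 0.092]
scene top90 [198 236  16   9  63] c [ 480.6 -185.1] [30.2 13.5] 78.6 z [0.084 0.091 0.096]
scene top90 [159 253  11   9  47] c [ 476.9 -273.2] [19.5  5.7] 81.1 z [0.084 0.091 0.096]
scene top90 [210 331  49  45 485] c [ 739.6 -256. ] [78.1 80.2] 65.0 z [0.085 0.09  0.093]
scene brown80 [ 143  227   85   49 1442] c [ 468.5 -227.8] [159.9  64.2] 89.0 z [0.075 0.079 0.081]
scene brown80 [116 278  16   9  46] c [ 485.8 -359.3] [25.2 11.7] 65.5 z [0.076 0.08  0.086]
scene dark>100 [194 217  20  26 392] c [ 471.8 -182.9] [31.6 33.8] 45.9 z [0.091 0.124 0.135]
scene dark>100 [150 229  20  30 331] c [ 469.1 -273.3] [21.7 19.5] 6.2 z [0.091 0.129 0.15 ]
scene dark tops [194 217  17  14 194] c [ 471.8 -182.9] [31.6 33.8] 45.9 z [0.125 0.133 0.136]
scene dark tops [150 229  16  18 189] c [ 468.6 -273.1] [21.9 20.2] 8.1 z [0.126 0.144 0.15 ]
side top90 [274 172  35  19 235] c [ 738.4 -254.2] [78.  83.2] 10.4 z [0.084 0.088 0.092]
side top90 [393 216  14   7  67] c [ 462.7 -168.7] [27.2 11.6] 26.4 z [0.085 0.091 0.097]
side top90 [ 241  242  103   54 3361] c [596.   51.7] [152.  125.4] 0.9 z [0.085 0.089 0.091]
side brown80 [380 195  48  40 677] c [ 467.9 -225. ] [163.9  60.7] 89.1 z [0.075 0.078 0.082]
side dark>100 [391 170  27  51 662] c [ 469.3 -221.5] [ 31.5 120.6] 1.6 z [0.091 0.12  0.149]
side dark tops [408 170  10  15 128] c [ 466.5 -269.8] [19.4 25.2] 7.5 z [0.126 0.141 0.15 ]
side dark tops [392 194  17  12 156] c [ 467.7 -179.7] [33.8 32.4] 82.7 z [0.126 0.133 0.135]
```

View pics/wrist0.png

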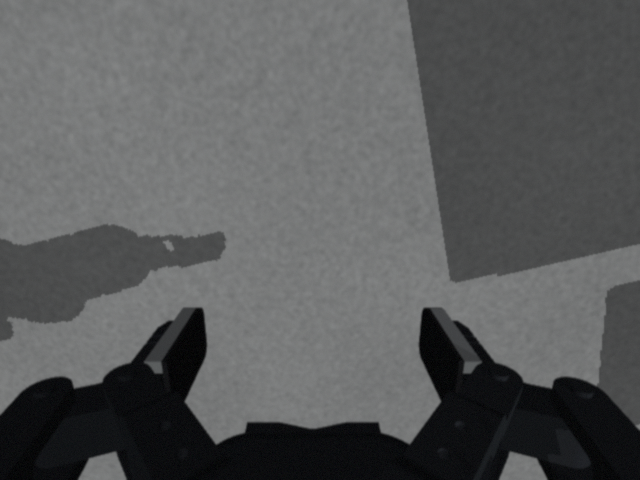

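The wrist view shows only desk and shadow, with the fingers at the bottom. Next I work out the shifts to a waypoint viewing the slot, and to a point over the tool.

```bash
cat >>h.py <<'E'
def togo(pos,yaw,s=None,frm=None):
    """shift and turn in present tool axes to reach pos, pointing down, tool y at yaw deg"""
    s=s or env.get_state(); A=rot(s['orientation']) if frm is None else frm[1]; p0=s['tcp_pos'] if frm is None else frm[0]
    a=np.radians(yaw); y=np.array([np.cos(a),np.sin(a),0]); z=np.array([0,0,-1.]); x=np.cross(y,z)
    B=R.from_matrix(np.stack([x,y,z],1))
    print('shift mm',np.round(A.inv().apply(np.array(pos)-p0)*1000,1),'turn deg',np.round((A.inv()*B).as_rotvec(degrees=True),2)); return np.array(pos),B
E
python3 - <<'E'
from h import *
s=env.get_state();p=env.camera_params('wrist');A=rot(s['orientation'])
print('off',A.inv().apply(p['position']-s['tcp_pos']),'fwd',A.inv().apply(rot(p['orientation']).apply([0,0,-1])))
f=togo((.40,.30,.23),91);f=togo((.50,.05,.23),91)
f=togo((.44,-.272,.25),97,frm=f)
E
```

```text
off [ 7.63001433e-02  9.41012854e-05 -1.42350240e-01] fwd [-2.98673628e-01  9.42804969e-04  9.54354847e-01]
shift mm [-314.3 -185.7    0.8] turn deg [ -0.08  -0.02 -15.2 ]
shift mm [-472.5 -403.5    1.1] turn deg [ -0.08  -0.02 -15.2 ]
shift mm [  65.6 -320.9  -20. ] turn deg [ 0.  0. -6.]
```

```bash
python3 -m creep '[[-0.05,-0.03,0,0,0,-2],[-0.1,-0.06,0,0,0,-4],[-0.145,-0.085,0,0,0,-6],[-0.19,-0.11,0,0,0,-8],[-0.235,-0.135,0,0,0,-10],[-0.275,-0.16,0,0,0,-12],[-0.31,-0.185,0,0,0,-14],[-0.34,-0.22,0,0,0,-15.2]]' 0.05 30
python3 - <<'E'
from h import *
togo((.50,.05,.23),91)
E
```

```text
clock: 0.95
tcp_pos: [0.4151, 0.2654, 0.2311]
orientation: [0.0, -0.009, 1.0, 0.0]
wrist_force: [1.0, 0.5, -0.1]
finger_gap: 0.0499
shift mm [ -80.9 -216.9    1. ] turn deg [0.02 0.04 0.06]
```

```bash
python3 -m creep '[[-0.017,-0.045,0,0,0,0],[-0.034,-0.09,0,0,0,0],[-0.05,-0.135,0,0,0,0],[-0.065,-0.175,0,0,0,0],[-0.08,-0.21,0.001,0,0,0],[-0.081,-0.217,0.001,0,0,0],[-0.081,-0.217,0.001,0,0,0],[-0.081,-0.217,0.001,0,0,0]]'
python3 - <<'E'
from h import *
print(env.get_state()['tcp_pos'])
p,im,d=grab('wrist','w1.png');np.savez('pics/w1.npz',im=im,d=d);import pickle;pickle.dump(p,open('pics/w1.pkl','wb'))
togo((.44,-.272,.25),97)
E
```

```text
clock: 1.75
tcp_pos: [0.4975, 0.0519, 0.2301]
orientation: [-0.0, -0.009, 1.0, 0.0]
wrist_force: [0.0, -0.4, -0.5]
finger_gap: 0.0497
[0.49748799 0.05190291 0.23008563]
shift mm [  63.5 -323.2  -19.9] turn deg [ 0.03 -0.04 -5.93]
```

View pics/w1.png

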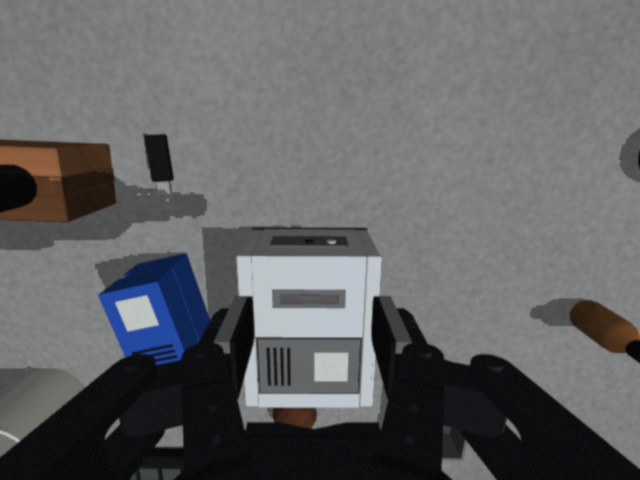

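The wrist view shows the slot surround at px (272–346, 290–308), with the pack below it at (310,368). I zoom in on the slot.

```bash
python3 - <<'E'
from h import *
import pickle
z=np.load('pics/w1.npz');im,d=z['im'],z['d'];p=pickle.load(open('pics/w1.pkl','rb'))
c=im[220:415,230:390]
cv2.imwrite('pics/w1c.png',cv2.resize(c,None,fx=4,fy=3,interpolation=cv2.INTER_NEAREST))
g=cv2.cvtColor(im,cv2.COLOR_BGR2GRAY)
print('col309',g[284:316,309]);print('row299',g[299,266:352])
print('d col',np.round(d[284:316,309]*1000).astype(int)); 
C=cloud(p,d)
print('z col',np.round(C[284:316,309,2]*1000).astype(int));print('z row',np.round(C[299,266:352,2]*1000).astype(int))
E
```

```text
col309 [197 196 196 195 188 157 122 104 103  98  86  79  86  91  91  89  87  86
  87  85  94 100 102 123 169 190 195 196 196 196 197 195]
row299 [196 195 197 196 194 179 138 107 102 102 103 101 101  97  86  83  82  82
  80  82  81  83  83  82  82  81  83  84  82  84  83  84  85  88  87  87
  89  90  90  89  88  88  89  89  89  88  90  89  87  88  88  86  88  87
  86  85  85  85  85  83  84  85  86  85  86  86  84  84  84  85  83  82
  86  99 101 102 102 104 114 145 185 195 196 195 195 196]
d col [307 309 306 309 309 310 308 309 309 309 359 355 354 357 357 320 317 316
 315 312 311 312 312 313 314 314 315 315 314 315 316 316]
z col [90 89 91 89 89 89 91 90 90 90 45 49 50 48 48 82 85 86 87 90 91 90 91 91
 90 90 89 90 91 90 90 90]
z row [89 90 90 90 91 90 91 90 90 92 91 91 90 91 82 83 81 83 83 83 83 82 82 83
 84 83 83 82 84 82 82 83 83 83 82 83 83 83 81 82 83 83 81 82 83 82 81 82
 82 82 82 83 82 84 81 81 83 82 82 82 83 82 82 83 83 84 83 82 83 82 82 81
 90 92 91 91 90 91 90 91 89 90 90 90 90 89]
```

View pics/w1c.png

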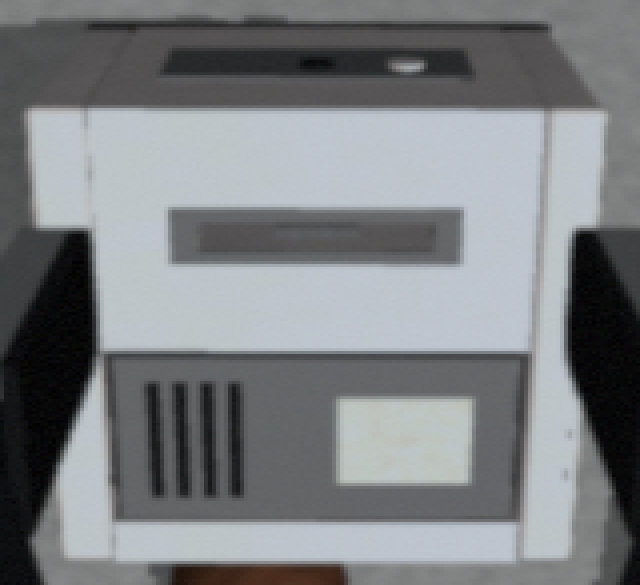

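The slot opening spans cols 280–338 and rows 294–303, inside a dark rim. Through it, something is visible at z≈45–50 mm.

```bash
python3 - <<'E'
from h import *
import pickle
z=np.load('pics/w1.npz');im,d=z['im'],z['d'];p=pickle.load(open('pics/w1.pkl','rb'))
C=cloud(p,d);g=cv2.cvtColor(im,cv2.COLOR_BGR2GRAY)
for r in range(292,300): print(r,np.round(C[r,278:342:2,2]*1000).astype(int))
for r in range(292,300): print(r,g[r,278:342:2])
print('y at z=.048', [np.round(plane(p,u,295,.048)[:2],4) for u in (297,320)])
# slot by edges at z=.09
for (u,v) in ((279.6,298.5),(338,298.5),(309,293.6),(309,303.4)): print(np.round(plane(p,u,v,.09)[:2],4))
# rim
for (u,v) in ((272,298.5),(346,298.5),(309,289.3),(309,307.5)): print('rim',np.round(plane(p,u,v,.09)[:2],4))
m=((g>150)&(np.abs(C[...,2]-.09)<.006)).astype(np.uint8)
# cover front edge & side edges: line fits
P=C[(m>0)];P=P[(P[:,0]>.5)&(P[:,0]<.7)&(abs(P[:,1]-.05)<.09)]
r=cv2.minAreaRect((P[:,:2]*1000).astype(np.float32));print(r)
m=((g>50)&(g<115)&(abs(C[...,2]-.09)<.006)).astype(np.uint8)
k,l,st,ce=cv2.connectedComponentsWithStats(m)
for i in range(1,k):
    if st[i,4]>100:
        c=[plane(p,u,v,.09)[:2]*1000 for v,u in np.argwhere(l==i)]
        print(st[i],cv2.minAreaRect(np.float32(c)))
E
```

```text
292 [ 90  90  92  91  91  89  90  90  89  92  91  91  91  90  91  91  91  91
  92  91  91  91  91  90  90  91 373  90  91  91  89  90]
293 [91 90 91 90 91 91 89 92 91 92 91 91 91 91 89 91 90 91 90 91 90 89 91 91
 91 90 91 91 90 91 90 91]
294 [90 25 27 26 26 26 24 23 25 24 24 45 45 46 46 46 46 47 45 47 47 25 25 26
 26 24 24 25 24 25 88 90]
295 [90 28 27 27 27 27 28 28 27 29 28 48 47 49 48 47 48 48 49 48 47 27 26 28
 27 26 27 27 29 28 89 90]
296 [90 28 30 30 30 30 31 29 30 31 29 48 48 46 49 49 48 47 49 47 48 29 29 30
 29 30 30 30 29 29 90 91]
297 [92 31 33 33 33 33 32 32 31 32 33 49 48 48 50 47 49 49 49 48 50 32 31 30
 33 33 31 31 32 32 89 90]
298 [ 90  35  34  35  35  35  34  35  35  35  35  49  49  46  47  48  48  48
  48  49  48  34  34  35  34  34  34 373  35  34  89  91]
299 [90 82 81 83 83 82 84 83 84 82 83 82 83 81 83 81 83 81 82 82 82 81 83 82
 83 82 83 83 83 82 90 91]
292 [102 102 101 101 102 102 101 104 101 101 101 102 100 102 102 102 102 103
 103 103 103 102 102 102 101 103 102 103 103 103 102 104]
293 [102 100  99  99  99  99  99  98  99  99  99  98  97  97  97  98  97  96

[... 973 characters left out ...]
0505]
[0.5644 0.0507]
rim [0.5604 0.0193]
rim [0.5593 0.0819]
rim [0.5514 0.0505]
rim [0.5683 0.0507]
((596.6685791015625, 50.96344757080078), (150.53004455566406, 119.51164245605469), 0.9105847477912903)
[236 253 144   4 283] ((520.4458618164062, 48.749908447265625), (2.587538003921509, 116.5343017578125), 1.0093170404434204)
[273 290  72  17 803] ((559.44580078125, 50.08198547363281), (14.889154434204102, 60.36079788208008), 0.9959138035774231)
[ 258  337  105   57 4207] ((626.6393432617188, 52.099578857421875), (58.619789123535156, 92.59661102294922), 0.19067426025867462)
[  0 423  26  17 178] ((703.5963134765625, -231.78775024414062), (24.923828125, 10.76120662689209), 54.45883560180664)
```

Depth through the slot shows the tab top at z≈0.048 and y≈0.051, so nearly centred, with the slot centre at (0.560, 0.0504) and yaw 0.9°. Now to view the tool.

```bash
python3 -m creep '[[0.01,-0.045,-0.005,0,0,-1],[0.02,-0.09,-0.01,0,0,-2],[0.03,-0.135,-0.015,0,0,-3],[0.042,-0.18,-0.02,0,0,-4],[0.055,-0.225,-0.02,0,0,-5],[0.066,-0.27,-0.02,0,0,-6],[0.076,-0.31,-0.02,0,0,-6],[0.083,-0.323,-0.02,0,0,-6]]'
cat >tm.py <<'E'
from h import *
import sys
f=sys.argv[1]
s=env.get_state();print(s['tcp_pos'])
p,im,d=grab('wrist',f);C=cloud(p,d)
g=cv2.cvtColor(im,cv2.COLOR_BGR2GRAY);S=cv2.cvtColor(im,cv2.COLOR_BGR2HSV)[...,1]
m=((C[...,2]>.142)&(C[...,2]<.158)&(d>0)&(abs(C[...,0]-.468)<.035)&(abs(C[...,1]+.272)<.035))
P=C[m];print(len(P),'z',np.median(P[:,2]),cv2.minAreaRect((P[:,:2]*1000).astype(np.float32)))
uv=np.argwhere(m)[:,::-1];q=np.float32([plane(p,u,v,np.median(P[:,2]))[:2]*1000 for u,v in uv]);print(cv2.minAreaRect(q),q.mean(0))
m=((abs(C[...,2]-.08)<.005)&(d>0)&(S>60)&(abs(C[...,0]-.468)<.05)&(abs(C[...,1]+.228)<.12))
print('rack',cv2.minAreaRect((C[m][:,:2]*1000).astype(np.float32)),np.median(C[m][:,2]))
E
python3 tm.py w2.png
```

```text
clock: 2.6
tcp_pos: [0.4207, -0.2751, 0.2502]
orientation: [0.0, -0.06, 0.998, -0.0]
wrist_force: [0.5, -1.0, -0.7]
finger_gap: 0.0498
[ 0.42066996 -0.27507409  0.25019568]
752 z 0.1494873472047667 ((466.2137145996094, -272.87725830078125), (20.4894962310791, 19.908313751220703), 6.082372665405273)
((464.5153503417969, -273.14208984375), (22.48918342590332, 19.83530044555664), 6.968185901641846) [ 464.7633  -273.04135]
rack ((467.2301025390625, -247.57745361328125), (200.29141235351562, 60.56889724731445), 88.75715637207031) 0.07970964024445432
```

View pics/w2.png

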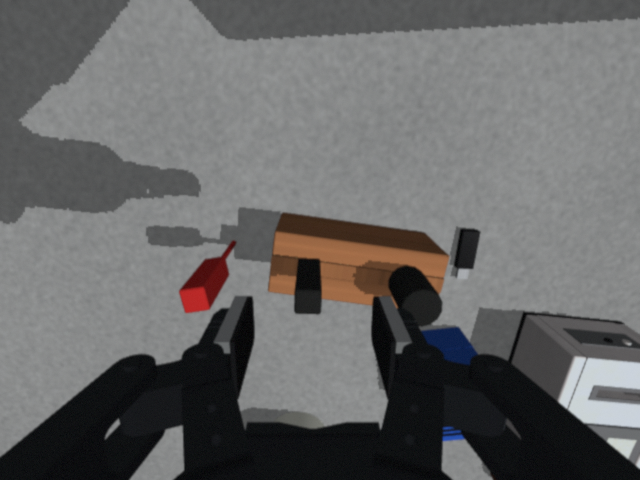

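The view shows the black square handle at px (308,285) between the fingers, the driver at (415,295) on the right and the red decoy on the left.

```bash
python3 - <<'E'
from h import *
togo((.467,-.273,.10),96.5)
E
```

```text
shift mm [-47.   -3.3 150.1] turn deg [-0.04 -0.04  0.4 ]
```

```bash
python3 -m creep '[[-0.035,-0.003,0,0,0,0.4],[-0.047,-0.0033,0,0,0,0.4],[-0.047,-0.0033,0.03,0,0,0.4],[-0.047,-0.0033,0.06,0,0,0.4],[-0.047,-0.0033,0.09,0,0,0.4],[-0.047,-0.0033,0.12,0,0,0.4],[-0.047,-0.0033,0.145,0,0,0.4],[-0.047,-0.0033,0.15,0,0,0.4]]'
python3 -c "
from h import *
togo((.467,-.273,.10),96.5)
p,im,d=grab('wrist','w3.png')"
```

```text
clock: 3.45
tcp_pos: [0.4662, -0.2672, 0.0974]
orientation: [-0.002, -0.059, 0.998, 0.002]
wrist_force: [-0.5, 0.7, -0.1]
finger_gap: 0.05
shift mm [-0.1 -5.9 -2.6] turn deg [ 0.26 -0.24  0.27]
```

View pics/w3.png

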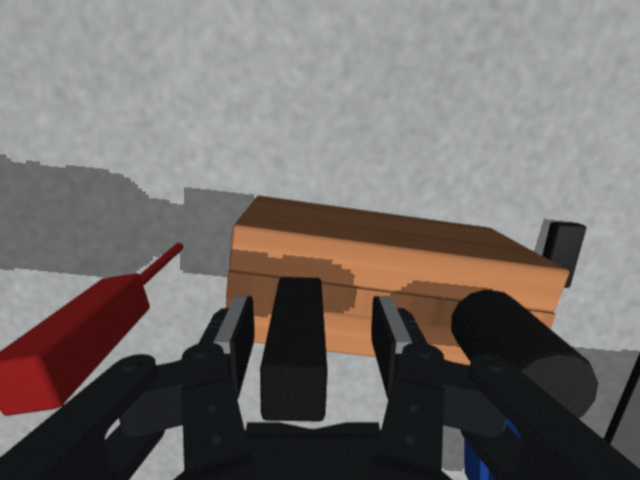

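The handle sits between the pads, a little towards the left one. I let the arm settle.

```bash
python3 -m creep '[[0,0,0,0,0,0],[0,0,0,0,0,0],[0,0,0,0,0,0],[0,0,0,0,0,0],[0,0,0,0,0,0],[0,0,0,0,0,0],[0,0,0,0,0,0],[0,0,0,0,0,0]]'
python3 -c "
from h import *
togo((.467,-.273,.10),96.5)"; python3 tm.py w4.png
```

```text
clock: 4.3
tcp_pos: [0.4677, -0.2707, 0.1002]
orientation: [-0.0, -0.057, 0.998, 0.0]
wrist_force: [-0.2, 0.2, 0.2]
finger_gap: 0.05
shift mm [ 1.  -2.2  0.2] turn deg [ 0.01 -0.    0.09]
[ 0.46773217 -0.27068137  0.10022511]
6585 z 0.1496221581896849 ((465.0239562988281, -270.8332214355469), (23.84556770324707, 70.61457061767578), 6.923125267028809)
((463.33013916015625, -271.3192443847656), (24.498291015625, 76.6158218383789), 6.587188243865967) [ 461.438   -272.83243]
rack ((467.18035888671875, -247.48440551757812), (200.6567840576172, 60.46240234375), 88.65795135498047) 0.07971447471399487
```

```bash
python3 -m creep '[[0.0005,-0.002,0,0,0,0],[0.0005,-0.002,0,0,0,0],[0.0005,-0.002,0,0,0,0],[0.0005,-0.002,0,0,0,0],[0.0005,-0.002,0,0,0,0],[0.0005,-0.002,0,0,0,0],[0.0005,-0.002,0,0,0,0],[0.0005,-0.002,0,0,0,0]]' 0.0 60
python3 -c "
from h import *
s=env.get_state();print(s['tcp_pos'],s['orientation'],s['wrist_force'])
f=togo((s['tcp_pos'][0],s['tcp_pos'][1],.23),96.5)
f=togo((.56,.05,.23),91,frm=f)"
```

```text
clock: 5.15
tcp_pos: [0.4676, -0.2728, 0.1003]
orientation: [0.0, -0.058, 0.998, -0.0]
wrist_force: [-0.4, -0.2, 1.2]
finger_gap: 0.0193
[ 0.46760563 -0.27280936  0.10033093] [ 9.25501791e-05 -5.75596826e-02  9.98342058e-01 -9.66942811e-05] [-0.35195595 -0.16061584  1.23458942]
shift mm [  -0.    -0.  -129.7] turn deg [-0.01  0.01  0.1 ]
shift mm [-128.3  310.3    0. ] turn deg [0.  0.  5.5]
```

```bash
python3 -m creep '[[0,0,-0.01,0,0,0],[0,0,-0.03,0,0,0],[0,0,-0.055,0,0,0],[0,0,-0.08,0,0,0],[0,0,-0.105,0,0,0],[0,0,-0.13,0,0,0],[0,0,-0.15,0,0,0],[0,0,-0.16,0,0,0]]'
python3 -m creep '[[-0.015,0.035,0,0,0,0.6],[-0.03,0.075,0,0,0,1.2],[-0.05,0.12,0,0,0,2],[-0.068,0.165,0,0,0,3],[-0.086,0.21,0,0,0,4],[-0.105,0.255,0,0,0,5],[-0.12,0.29,0,0,0,5.5],[-0.128,0.31,0,0,0,5.5]]'
python3 -m creep '[[0,0,0.01,0,0,0],[0,0,0.02,0,0,0],[0,0,0.03,0,0,0],[0,0,0.04,0,0,0],[0,0,0.04,0,0,0],[0,0,0.04,0,0,0],[0,0,0.04,0,0,0],[0,0,0.04,0,0,0]]'
cat >tipm.py <<'E'
from h import *
import sys
s=env.get_state();print(s['clock'],s['tcp_pos'],s['wrist_force'],s['finger_gap'])
togo((.56,.0505,.22),91)
for n in ('scene','side','wrist'):
    p,im,d=grab(n,n+sys.argv[1]+'.png');C=cloud(p,d)
    m=(d>0)&(abs(C[...,0]-s['tcp_pos'][0])<.03)&(abs(C[...,1]-s['tcp_pos'][1])<.03)&(C[...,2]>.1)&(C[...,2]<s['tcp_pos'][2]-.03)
    P=C[m]
    for lo in np.arange(.1,.2,.01):
        q=P[(P[:,2]>=lo)&(P[:,2]<lo+.01)]
        if len(q)>3: print(n,round(lo,3),len(q),np.round(q.mean(0),4),np.round(np.ptp(q,axis=0),3))
E
python3 tipm.py 5
```

```text
clock: 5.95
tcp_pos: [0.468, -0.2728, 0.2627]
orientation: [0.001, -0.058, 0.998, -0.001]
wrist_force: [0.9, -0.0, -0.8]
finger_gap: 0.0194
clock: 6.75
tcp_pos: [0.5589, 0.0532, 0.2597]
orientation: [-0.001, -0.011, 1.0, 0.0]
wrist_force: [-0.1, -0.9, -0.5]
finger_gap: 0.0194
clock: 7.55
tcp_pos: [0.5594, 0.0497, 0.2209]
orientation: [0.001, -0.009, 1.0, 0.0]
wrist_force: [0.8, 0.9, -1.3]
finger_gap: 0.0195
7.55 [0.55940501 0.04973111 0.22093802] [ 0.79508799  0.91006694 -1.28332424] 0.019496057412807518
shift mm [-0.6  0.8  0.9] turn deg [0.   0.07 0.08]
scene 0.12 5 [0.5597 0.0489 0.1266] [0.004 0.004 0.002]
scene 0.13 12 [0.5604 0.0488 0.1349] [0.007 0.004 0.01 ]
scene 0.14 10 [0.5605 0.0482 0.1453] [0.006 0.003 0.008]
scene 0.15 10 [0.5609 0.0488 0.1555] [0.004 0.006 0.01 ]
scene 0.16 10 [0.5609 0.0495 0.1656] [0.005 0.006 0.01 ]
scene 0.17 11 [0.5613 0.0493 0.1752] [0.004 0.005 0.008]
scene 0.18 12 [0.5608 0.0491 0.1848] [0.003 0.004 0.01 ]
side 0.12 9 [0.5578 0.0524 0.127 ] [0.003 0.005 0.005]
side 0.13 18 [0.5585 0.0529 0.1354] [0.007 0.005 0.01 ]
side 0.14 21 [0.5581 0.0527 0.145 ] [0.007 0.004 0.01 ]
side 0.15 19 [0.558  0.0527 0.1557] [0.006 0.007 0.009]
side 0.16 18 [0.5582 0.0527 0.1648] [0.007 0.005 0.009]
side 0.17 24 [0.558  0.0528 0.1753] [0.006 0.006 0.01 ]
side 0.18 17 [0.5576 0.0524 0.1851] [0.006 0.005 0.008]
side 0.19 4 [0.5582 0.0525 0.1906] [0.004 0.007 0.   ]
wrist 0.12 16 [0.5566 0.0501 0.128 ] [0.003 0.005 0.004]
wrist 0.13 37 [0.5565 0.0499 0.1348] [0.003 0.006 0.009]
wrist 0.14 53 [0.5564 0.0502 0.145 ] [0.003 0.006 0.01 ]
wrist 0.15 55 [0.5565 0.0502 0.1553] [0.003 0.006 0.01 ]
wrist 0.16 57 [0.5563 0.0502 0.1653] [0.002 0.005 0.009]
wrist 0.17 67 [0.5564 0.05   0.175 ] [0.004 0.006 0.01 ]
wrist 0.18 27 [0.556  0.0501 0.1821] [0.001 0.005 0.004]
```

The rod is vertical in all three views, with its axis at about (0.5589, 0.0504). I check it against the slot in the same wrist picture.

```bash
python3 - <<'E'
from h import *
p,im,d=grab('wrist','w6.png');C=cloud(p,d)
g=cv2.cvtColor(im,cv2.COLOR_BGR2GRAY)
box=(abs(C[...,0]-.56)<.04)&(abs(C[...,1]-.05)<.05)&(d>0)
top=box&(abs(C[...,2]-.09)<.004)
m=box&(C[...,2]<.0865); k,l,st,_=cv2.connectedComponentsWithStats(m.astype(np.uint8))
for i in range(1,k):
    if st[i,4]>50:
        q=np.float32([plane(p,u,v,.09)[:2]*1000 for v,u in np.argwhere(l==i)]);print('hole',st[i],cv2.minAreaRect(q))
dark=top&(g<125);k,l,st,_=cv2.connectedComponentsWithStats((dark|m).astype(np.uint8))
for i in range(1,k):
    if st[i,4]>200:
        q=np.float32([plane(p,u,v,.09)[:2]*1000 for v,u in np.argwhere(l==i)]);print('rim',st[i],cv2.minAreaRect(q))
c=im[140:440,180:460];cv2.imwrite('pics/w6c.png',cv2.resize(c,None,fx=2,fy=2))
E
```

```text
hole [ 247  166  132   16 1539] ((515.941162109375, 49.58344268798828), (10.551469802856445, 96.89347839355469), 0.5190460085868835)
hole [280 226  65  10 606] ((559.50048828125, 50.05348205566406), (7.207256317138672, 49.32185363769531), 1.113276481628418)
rim [ 247  166  133   16 1560] ((515.9376220703125, 49.97727966308594), (10.551469802856445, 97.68118286132812), 0.5190460085868835)
rim [ 272  221   80   21 1517] ((559.9622802734375, 49.701820373535156), (16.029638290405273, 61.11223220825195), 1.1144827604293823)
```

View pics/w6c.png

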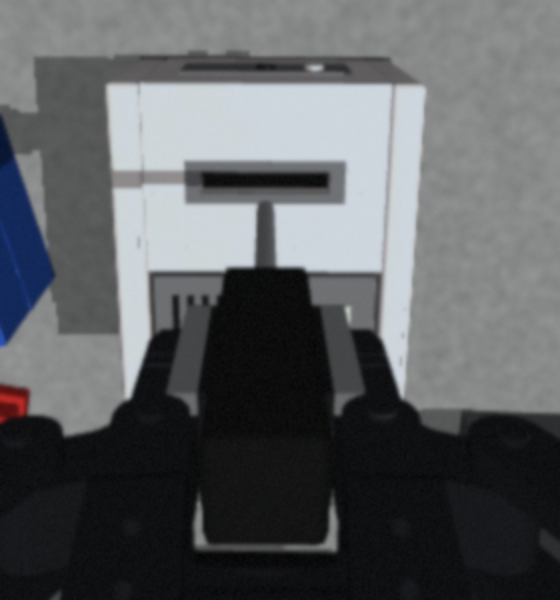

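The slot is at (0.5598, 0.050), so the rod needs about +1 mm in x. I correct that and descend to just above the cover, then re-measure.

```bash
python3 -m creep '[[-0.001,0.0005,0.005,0,0,0],[-0.001,0.0005,0.012,0,0,0],[-0.001,0.0005,0.02,0,0,0],[-0.001,0.0005,0.025,0,0,0],[-0.001,0.0005,0.028,0,0,0],[-0.001,0.0005,0.03,0,0,0],[-0.001,0.0005,0.03,0,0,0],[-0.001,0.0005,0.03,0,0,0]]'
cat > ax.py <<'E'
from h import *
s=env.get_state();print(s['clock'],s['tcp_pos'],s['wrist_force'],s['finger_gap'])
p,im,d=grab('wrist');C=cloud(p,d)
t=s['tcp_pos']
box=(abs(C[...,0]-.56)<.02)&(abs(C[...,1]-.05)<.035)&(d>0)
P=C[box&(C[...,2]>.1)&(C[...,2]<t[2]-.04)&(abs(C[...,1]-t[1])<.008)];print('rod surf',len(P),np.median(P,0))
m=box&(C[...,2]<.0865); k,l,st,_=cv2.connectedComponentsWithStats(m.astype(np.uint8))
for i in range(1,k):
    if st[i,4]>50:
        q=np.float32([plane(p,u,v,.09)[:2]*1000 for v,u in np.argwhere(l==i)]);print('hole',st[i],cv2.minAreaRect(q))
for n in('scene','side'):
    p,im,d=grab(n);C=cloud(p,d)
    P=C[(d>0)&(abs(C[...,0]-t[0])<.01)&(abs(C[...,1]-t[1])<.01)&(C[...,2]>.1)&(C[...,2]<t[2]-.04)];c=np.array(p['position'])[:2]-t[:2];c/=np.linalg.norm(c)
    print(n,'axis',np.median(P,0)[:2]-.0024*c)
    m=(d>0)&(C[...,2]>.1)&(abs(C[...,0]-.63)<.025)&(abs(C[...,1]-.05)<.03);print('pack>100:',m.sum(), 'pack z',np.median(C[...,2][(d>0)&(abs(C[...,0]-.63)<.02)&(abs(C[...,1]-.055)<.025)&(C[...,2]<.13)]))
E
python3 ax.py
```

```text
clock: 8.55
tcp_pos: [0.5602, 0.0505, 0.1905]
orientation: [0.0, -0.01, 1.0, 0.0]
wrist_force: [-0.6, 0.1, -0.1]
finger_gap: 0.0195
8.55 [0.56017491 0.05049486 0.19049761] [-0.56066585  0.06583431 -0.07859588] 0.01948386620150902
rod surf 275 [0.5569747  0.05048607 0.12838578]
hole [276 236  32  11  76] ((562.0772094726562, 35.69837951660156), (22.297733306884766, 6.340620040893555), 75.93351745605469)
hole [286 236  20   4  79] ((557.1123046875, 39.0872802734375), (2.161710262298584, 13.139293670654297), 1.112094521522522)
hole [317 243  31   4  76] ((562.0469970703125, 64.47633361816406), (2.1643595695495605, 20.833438873291016), 3.116159439086914)
scene axis [0.56002962 0.05059047]
pack>100: 1136 pack z 0.08938045104029868
side axis [0.55980477 0.05158082]
pack>100: 0 pack z 0.08938844710044203
```

```bash
python3 -m creep '[[0,0,0.002,0,0,0],[0,0,0.004,0,0,0],[0,0,0.006,0,0,0],[0,0,0.008,0,0,0],[0,0,0.011,0,0,0],[0,0,0.014,0,0,0],[0,0,0.017,0,0,0],[0,0,0.017,0,0,0]]'
```

```text
clock: 9.5
tcp_pos: [0.5597, 0.0505, 0.1727]
orientation: [-0.0, -0.01, 1.0, 0.0]
wrist_force: [0.2, -0.4, -1.6]
finger_gap: 0.0194
```

```bash
python3 -m creep '[[0,0,0.003,0,0,0],[0,0,0.006,0,0,0],[0,0,0.01,0,0,0],[0,0,0.014,0,0,0],[0,0,0.018,0,0,0],[0,0,0.021,0,0,0],[0,0,0.023,0,0,0],[0,0,0.023,0,0,0]]'
python3 -m creep '[[0,0,0.0005,0,0,0],[0,0,0.001,0,0,0],[0,0,0.0015,0,0,0],[0,0,0.002,0,0,0],[0,0,0.0025,0,0,0],[0,0,0.003,0,0,0],[0,0,0.003,0,0,0],[0,0,0.003,0,0,0]]'
```

```text
clock: 10.3
tcp_pos: [0.5598, 0.0505, 0.1499]
orientation: [-0.0, -0.01, 1.0, 0.0]
wrist_force: [-0.9, -0.0, -0.8]
finger_gap: 0.0191
clock: 11.1
tcp_pos: [0.56, 0.0505, 0.1473]
orientation: [-0.0, -0.01, 1.0, 0.0]
wrist_force: [0.1, 0.2, -1.5]
finger_gap: 0.0196
```

Tip is now at about z = 0.052 with no contact. I continue in 3 mm feeling steps.

```bash
python3 -m creep '[[0,0,0.0005,0,0,0],[0,0,0.001,0,0,0],[0,0,0.0015,0,0,0],[0,0,0.002,0,0,0],[0,0,0.0025,0,0,0],[0,0,0.003,0,0,0],[0,0,0.003,0,0,0],[0,0,0.003,0,0,0]]'
```

```text
clock: 11.9
tcp_pos: [0.56, 0.0505, 0.1443]
orientation: [0.0, -0.01, 1.0, 0.0]
wrist_force: [0.8, 0.3, -0.8]
finger_gap: 0.0196
```

```bash
python3 -m creep '[[0,0,0.0005,0,0,0],[0,0,0.001,0,0,0],[0,0,0.0015,0,0,0],[0,0,0.002,0,0,0],[0,0,0.0025,0,0,0],[0,0,0.003,0,0,0],[0,0,0.003,0,0,0],[0,0,0.003,0,0,0]]'
```

```text
clock: 12.7
tcp_pos: [0.56, 0.0505, 0.1413]
orientation: [-0.0, -0.01, 1.0, 0.0]
wrist_force: [0.1, -0.8, -1.3]
finger_gap: 0.0195
```

```bash
python3 -m creep '[[0,0,0.0005,0,0,0],[0,0,0.001,0,0,0],[0,0,0.0015,0,0,0],[0,0,0.002,0,0,0],[0,0,0.002,0,0,0],[0,0,0.002,0,0,0],[0,0,0.002,0,0,0],[0,0,0.002,0,0,0]]'; python3 -c "
from h import *
for i in range(4):
  s=env.get_state();print(s['wrist_force'],s['tcp_pos']);env.read_camera('side')"
```

```text
clock: 13.5
tcp_pos: [0.5601, 0.0505, 0.1393]
orientation: [0.0, -0.01, 1.0, 0.0]
wrist_force: [0.8, -0.2, -0.6]
finger_gap: 0.0193
[ 0.78490633 -0.18452471 -0.61067882] [0.56005856 0.05052471 0.13930716]
[ 0.14095172  1.18506769 -0.31842672] [0.56005021 0.05051108 0.13930443]
[ 0.11962783  0.23773048 -1.1799005 ] [0.56004301 0.05050156 0.13933421]
[-0.38687982 -0.22121071 -1.45835091] [0.56003137 0.05048561 0.13928269]
```

There's no contact at the calculated tip height of 0.044, which is below where the tab should be. What I saw must lie behind the slot, so I pull out and look straight down the slot with the wrist camera.

```bash
python3 -m creep '[[0,0,-0.006,0,0,0],[0,0,-0.016,0,0,0],[0,0,-0.028,0,0,0],[0,0,-0.04,0,0,0],[0,0,-0.052,0,0,0],[0,0,-0.062,0,0,0],[0,0,-0.068,0,0,0],[0,0,-0.07,0,0,0]]'
python3 -m creep '[[-0.01,0,0,0,0,0],[-0.025,0,0,0,0,0],[-0.04,0,0,0,0,0],[-0.055,0,0,0,0,0],[-0.068,0,0,0,0,0],[-0.076,0,0,0,0,0],[-0.076,0,0,0,0,0],[-0.076,0,0,0,0,0]]'
cat > look.py <<'E'
from h import *
print(env.get_state()['tcp_pos'])
p,im,d=grab('wrist','w7.png');C=cloud(p,d)
box=(abs(C[...,0]-.56)<.012)&(abs(C[...,1]-.05)<.035)&(d>0)
g=cv2.cvtColor(im,cv2.COLOR_BGR2GRAY)
v,u=np.nonzero(box&(C[...,2]<.08));print(u.min(),u.max(),v.min(),v.max())
for r in range(v.min()-1,v.max()+2): print(r,np.round(C[r,u.min()-1:u.max()+3:2,2]*1000).astype(int))
r=(v.min()+v.max())//2
for z in (.09,.06,.05):print(z,np.round(plane(p,u.min(),r,z),4),np.round(plane(p,u.max(),r,z),4))
E
python3 look.py
```

```text
clock: 14.5
tcp_pos: [0.5605, 0.0505, 0.2103]
orientation: [0.001, -0.01, 1.0, 0.0]
wrist_force: [0.2, -0.3, -1.9]
finger_gap: 0.019
clock: 15.3
tcp_pos: [0.6357, 0.052, 0.2086]
orientation: [-0.001, -0.01, 1.0, 0.0]
wrist_force: [0.1, 0.5, -1.0]
finger_gap: 0.0194
[0.63566547 0.0519857  0.20864333]
276 347 121 134
120 [90 90 92 90 89 90 90 90 91 91 91 90 89 90 90 90 91 92 91 91 92 90 90 90
 90 91 91 92 91 91 90 92 90 89 91 91 90 91]
121 [ 86   5   6   6   6   6  50  50  50  50  50  50  50  51  50  49   5   6
   6   5   7   5   4   4   7   5 351   6   5   6   5   5   5   5   7   6
   5  90]
122 [84  5  6  5  5  5 50 49 50 50 49 49 49 49 49 50 16 16 15 17 16 16  6  6
  6  6  5  7  6  6  6  5  6  7  5  6  5 91]
123 [86  6  5  5  6  6 49 50 49 50 50 51 51 50 49 50 16 15 17 16 16 16  6  6
  5  6  7  6  6  6  7  5  5  5  6  6  6 91]
124 [85  6  4  4  5  5 50 49 49 50 50 50 49 50 51 49 15 17 16 17 16 16  7  6
  7  5  6  5  6  5  5  5  5  7  5  4  7 91]
125 [86  6  8  7  5  6 50 51 50 50 50 50 50 51 50 49 16 16 16 16 16 15  5  5
  4  7  4  7  6  5  6  6  5  5  6  5  6 91]
126 [86  5  5  6  
[... 644 characters left out ...]
6 16 17 15 15  6  6
  6  6  4  5  4  4  6  6  6  6  6  6 83 90]
132 [86  6  6  6  5  6 49 49 51 51 50 50 50 50 51 51 15 15 16 16 15 16  7  5
  6  6  5  4  6  7  6  6  7  6  6  5 83 91]
133 [88  7  5  5  5  5 50 51 50 49 49 50 50 50 50 50 16 16 16 16 15 17  6  6
  7  5  5  6  5  6  4  4  6  6  6  7 83 91]
134 [89 90 90 89 89 88 86 87 87 85 85 85 86 85 84 84 83 82 82 82  6  6  5  6
  6  7  5  6  6  5  5  6  6  6  6  5 82 93]
135 [90 91 91 91 90 91 91 90 89 92 90 91 90 92 90 89 91 91 91 91 91 90 91 90
 91 91 89 91 91 90 90 92 91 91 90 91 90 91]
0.09 [0.5599 0.0262 0.09  ] [0.559  0.0743 0.09  ]
0.06 [0.56   0.0234 0.06  ] [0.5589 0.077  0.06  ]
0.05 [0.56   0.0224 0.05  ] [0.5589 0.0779 0.05  ]
```

The view straight down shows the tab clearly: top at z≈0.050, y from 0.031 to 0.046 (centre 0.0384), so 12 mm towards −y from the slot centre.

```bash
python3 -m creep '[[0.008,-0.002,0,0,0,0],[0.022,-0.004,0,0,0,0],[0.038,-0.006,0,0,0,0],[0.055,-0.009,0,0,0,0],[0.068,-0.011,0,0,0,0],[0.0755,-0.0118,0,0,0,0],[0.0755,-0.0118,0,0,0,0],[0.0755,-0.0118,0,0,0,0]]'
python3 -m creep '[[0,0,0.004,0,0,0],[0,0,0.008,0,0,0],[0,0,0.013,0,0,0],[0,0,0.016,0,0,0],[0,0,0.017,0,0,0],[0,0,0.017,0,0,0],[0,0,0.017,0,0,0],[0,0,0.017,0,0,0]]'
python3 ax.py; python3 -c "
from h import *
togo((.5602,.0387,.16),91)"
```

```text
clock: 16.15
tcp_pos: [0.561, 0.0387, 0.2097]
orientation: [0.001, -0.01, 1.0, 0.0]
wrist_force: [0.8, 0.1, -2.0]
finger_gap: 0.0193
clock: 16.95
tcp_pos: [0.5609, 0.0387, 0.1925]
orientation: [0.0, -0.01, 1.0, 0.0]
wrist_force: [0.1, 0.2, -0.9]
finger_gap: 0.0194
16.95 [0.56093883 0.03868166 0.19253401] [ 0.12957856  0.23111574 -0.86791868] 0.019360757172265937
rod surf 283 [0.5577546  0.03870093 0.1303905 ]
hole [301 234  21   5  87] ((557.1795654296875, 37.97982406616211), (2.8991267681121826, 13.89482593536377), 1.1136685609817505)
hole [317 234  47  11  96] ((559.646240234375, 58.204620361328125), (7.291948318481445, 32.162628173828125), 3.48757266998291)
scene axis [0.5603131  0.03848948]
pack>100: 1281 pack z 0.08964793320488607
side axis [0.56023205 0.03902145]
pack>100: 16 pack z 0.08934652011517241
shift mm [ 0.7  0.  32.5] turn deg [0.   0.02 0.1 ]
```

```bash
python3 -m creep '[[0.0006,0,0,0,0,0],[0.0006,0,0.003,0,0,0],[0.0006,0,0.006,0,0,0],[0.0006,0,0.009,0,0,0],[0.0006,0,0.012,0,0,0],[0.0006,0,0.016,0,0,0],[0.0006,0,0.02,0,0,0],[0.0006,0,0.02,0,0,0]]'
python3 -m creep '[[0,0,0.003,0,0,0],[0,0,0.006,0,0,0],[0,0,0.01,0,0,0],[0,0,0.014,0,0,0],[0,0,0.018,0,0,0],[0,0,0.021,0,0,0],[0,0,0.023,0,0,0],[0,0,0.023,0,0,0]]'
```

```text
clock: 17.9
tcp_pos: [0.5597, 0.0388, 0.1715]
orientation: [-0.001, -0.01, 1.0, 0.0]
wrist_force: [0.1, 0.8, -1.5]
finger_gap: 0.0194
clock: 18.7
tcp_pos: [0.5599, 0.0387, 0.1489]
orientation: [-0.0, -0.01, 1.0, 0.0]
wrist_force: [0.2, -0.7, -1.2]
finger_gap: 0.0195
```

```bash
python3 -m creep '[[0,0,0.0007,0,0,0],[0,0,0.0014,0,0,0],[0,0,0.0021,0,0,0],[0,0,0.0028,0,0,0],[0,0,0.0035,0,0,0],[0,0,0.0042,0,0,0],[0,0,0.0048,0,0,0],[0,0,0.0048,0,0,0]]'
```

```text
clock: 19.5
tcp_pos: [0.5604, 0.0387, 0.145]
orientation: [0.0, -0.01, 1.0, 0.0]
wrist_force: [-1.5, -0.3, 3.4]
finger_gap: 0.0194
```

Contact: about 4.5 N above baseline. I press on in 2 mm steps.

```bash
python3 -m creep '[[0,0,0.0005,0,0,0],[0,0,0.001,0,0,0],[0,0,0.0015,0,0,0],[0,0,0.002,0,0,0],[0,0,0.002,0,0,0],[0,0,0.002,0,0,0],[0,0,0.002,0,0,0],[0,0,0.002,0,0,0]]'
```

```text
clock: 20.3
tcp_pos: [0.5603, 0.0387, 0.1426]
orientation: [0.0, -0.01, 1.0, 0.0]
wrist_force: [-1.0, -0.9, 4.2]
finger_gap: 0.0194
```

```bash
python3 -m creep '[[0,0,0.0005,0,0,0],[0,0,0.001,0,0,0],[0,0,0.0015,0,0,0],[0,0,0.002,0,0,0],[0,0,0.002,0,0,0],[0,0,0.002,0,0,0],[0,0,0.002,0,0,0],[0,0,0.002,0,0,0]]'; python3 ax.py|grep -v hole
```

```text
clock: 21.1
tcp_pos: [0.5602, 0.0387, 0.1404]
orientation: [-0.0, -0.01, 1.0, 0.0]
wrist_force: [-0.0, -0.4, 3.6]
finger_gap: 0.0193
21.1 [0.56016875 0.03868364 0.14043205] [-0.00401894 -0.35854733  3.58341695] 0.01927483110183806
rod surf 4 [0.55713091 0.0381678  0.10018421]
scene axis [nan nan]
pack>100: 1524 pack z 0.10521134807666299
side axis [nan nan]
pack>100: 518 pack z 0.10487535315482571
  return _methods._mean(a, axis=axis, dtype=dtype,
  ret = um.true_divide(
```

The pack has popped (top at 0.105 in both views). I withdraw and go back to the rack.

```bash
python3 -m creep '[[0,0,-0.003,0,0,0],[0,0,-0.01,0,0,0],[0,0,-0.025,0,0,0],[0,0,-0.045,0,0,0],[0,0,-0.07,0,0,0],[0,0,-0.095,0,0,0],[0,0,-0.115,0,0,0],[0,0,-0.12,0,0,0]]'
python3 -c "
from h import *
togo((.4676,-.2728,.26),96.5)"
```

```text
clock: 22.05
tcp_pos: [0.5609, 0.0387, 0.263]
orientation: [0.002, -0.01, 1.0, -0.0]
wrist_force: [0.6, -0.0, -0.8]
finger_gap: 0.0196
shift mm [  99.3 -309.6    2.7] turn deg [-0.02  0.19 -5.39]
```

```bash
python3 -m creep '[[0.01,-0.035,0,0,0,-0.6],[0.024,-0.075,0,0,0,-1.2],[0.038,-0.12,0,0,0,-2],[0.053,-0.165,0,0,0,-3],[0.068,-0.21,0,0,0,-4],[0.082,-0.255,0,0,0,-5],[0.093,-0.29,0,0,0,-5.4],[0.099,-0.3095,0,0,0,-5.4]]'
python3 -m creep '[[0,0,0.01,0,0,0],[0,0,0.03,0,0,0],[0,0,0.045,0,0,0],[0,0,0.055,0,0,0],[0,0,0.06,0,0,0],[0,0,0.06,0,0,0],[0,0,0.06,0,0,0],[0,0,0.06,0,0,0]]'
python3 -c "
from h import *
togo((.4676,-.2728,.1003),96.5)
p,im,d=grab('wrist','w8.png');C=cloud(p,d)
t=env.get_state()['tcp_pos']
P=C[(d>0)&(abs(C[...,0]-t[0])<.01)&(abs(C[...,1]-t[1])<.008)&(C[...,2]>.1)&(C[...,2]<t[2]-.04)];print(len(P),np.median(P,0),P[:,2].min())
"
```

```text
clock: 22.85
tcp_pos: [0.4655, -0.2751, 0.2592]
orientation: [-0.001, -0.055, 0.998, 0.0]
wrist_force: [0.9, 0.1, -1.8]
finger_gap: 0.0197
clock: 23.65
tcp_pos: [0.4676, -0.2728, 0.2013]
orientation: [0.001, -0.057, 0.998, -0.0]
wrist_force: [0.0, -0.9, -1.6]
finger_gap: 0.0192
shift mm [1.00e-01 1.00e-01 1.01e+02] turn deg [-0.05  0.06  0.02]
295 [ 0.46455374 -0.27316535  0.13798846] 0.10693969767257505
```

View pics/w8.png

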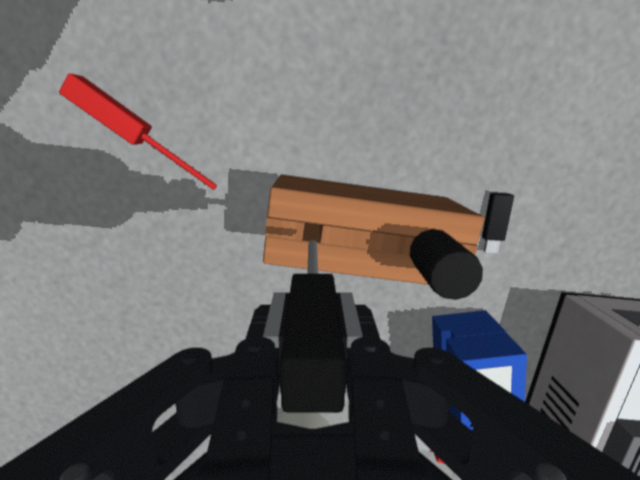

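The view shows the rod tip at px (314,245) just short of the hole at (313,232). The red decoy, which stood before, now lies at (100,110), so I'll check when it fell. First I measure the hole against the rod.

```bash
python3 - <<'E'
from h import *
p=env.camera_params('wrist');im=cv2.imread('pics/w8.png')
g=cv2.cvtColor(im,cv2.COLOR_BGR2GRAY)
print(g[218:248,308]);print(g[231,298:330])
for u,v in((303,222),(323,222),(303,243),(323,243)): print(np.round(plane(p,u,v,.08)[:2],4))
a=cv2.imread('pics/scene5.png');b,_=env.read_camera('scene');cv2.imwrite('pics/s8.png',np.hstack([a[200:420,60:400],b[200:420,60:400]]))
E
```

```text
[132 132 130 113  84  63  53  52  50  52  51  53  49  49  52  51  51  52
  50  51  52  51  60  81  97 101  97  92  89  88]
[117 118 119 120 111  81  58  50  50  51  49  50  50  49  50  52  51  51
  50  52  50  48  41  58  95 115 124 125 127 127 129 126]
[ 0.4595 -0.2806]
[ 0.4578 -0.2659]
[ 0.4757 -0.2788]
[ 0.474  -0.2639]
```

View pics/s8.png

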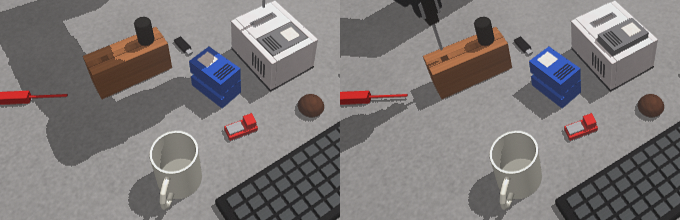

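Image pair: the decoy had already fallen by 7.55 s (before the unit was touched) and has not moved since. It is not in my gripper's path, so I leave it. Rod and hole agree within 1 mm, so I insert.

```bash
python3 -m creep '[[0,0,0.01,0,0,0],[0,0,0.022,0,0,0],[0,0,0.036,0,0,0],[0,0,0.05,0,0,0],[0,0,0.065,0,0,0],[0,0,0.08,0,0,0],[0,0,0.09,0,0,0],[0,0,0.094,0,0,0]]'
python3 -m creep '[[0,0,0.001,0,0,0],[0,0,0.002,0,0,0],[0,0,0.003,0,0,0],[0,0,0.004,0,0,0],[0,0,0.005,0,0,0],[0,0,0.0065,0,0,0],[0,0,0.0065,0,0,0],[0,0,0.0065,0,0,0]]'
```

```text
clock: 24.55
tcp_pos: [0.4662, -0.2719, 0.1046]
orientation: [-0.001, -0.057, 0.998, 0.001]
wrist_force: [-0.1, 0.3, 0.1]
finger_gap: 0.0192
clock: 25.35
tcp_pos: [0.4673, -0.2728, 0.1003]
orientation: [0.0, -0.057, 0.998, -0.0]
wrist_force: [1.5, -0.2, 2.9]
finger_gap: 0.0192
```

```bash
python3 -m creep '[[0,0,0,0,0,0],[0,0,0,0,0,0],[0,0,0,0,0,0],[0,0,0,0,0,0],[0,0,0,0,0,0],[0,0,0,0,0,0],[0,0,0,0,0,0],[0,0,0,0,0,0]]' 0.05
python3 -m creep '[[0,0,-0.01,0,0,0],[0,0,-0.03,0,0,0],[0,0,-0.055,0,0,0],[0,0,-0.08,0,0,0],[0,0,-0.105,0,0,0],[0,0,-0.13,0,0,0],[0.01,0,-0.15,0,0,0],[0.02,0,-0.15,0,0,0]]'
python3 -m creep '[[0.02,0,0,0,0,0],[0.027,0,0,0,0,0],[0.027,0,0,0,0,0],[0.027,0,0,0,0,0],[0.027,0,0,0,0,0],[0.027,0,0,0,0,0],[0.027,0,0,0,0,0],[0.027,0,0,0,0,0]]'
python3 tm.py w9.png
python3 - <<'E'
from h import *
for n in('scene','side'):
    p,im,d=grab(n,n+'9.png');C=cloud(p,d);S=im.max(2)
    m=(d>0)&(abs(C[...,0]-.468)<.03)&(abs(C[...,1]+.272)<.025)&(C[...,2]>.125)&(C[...,2]<.16)&(S<90)
    print(n,'tool top',cv2.minAreaRect((C[m][:,:2]*1000).astype(np.float32)),np.percentile(C[m][:,2],98))
    m=(d>0)&(abs(C[...,0]-.63)<.02)&(abs(C[...,1]-.053)<.03);P=C[m];A=np.c_[P[:,:2],np.ones(len(P))];print('pack',np.median(P[:,2]),'tilt',np.linalg.lstsq(A,P[:,2],rcond=None)[0][:2])
    z=np.load('pics/'+n+'0.npz');print('diff px',(abs(im.astype(int)-z['im']).max(2)>60).sum())
a=cv2.imread('pics/scene0.png')[150:400,90:480];b=cv2.imread('pics/scene9.png')[150:400,90:480]
cv2.imwrite('pics/cmp.png',np.hstack([a,b]))
E
```

```text
clock: 26.15
tcp_pos: [0.4671, -0.2726, 0.1]
orientation: [0.0, -0.057, 0.998, 0.0]
wrist_force: [0.5, -0.1, -0.3]
finger_gap: 0.0502
clock: 26.95
tcp_pos: [0.4484, -0.276, 0.2537]
orientation: [0.002, -0.057, 0.998, -0.002]
wrist_force: [-0.2, 1.1, -0.6]
finger_gap: 0.0503
clock: 27.75
tcp_pos: [0.4207, -0.2779, 0.2498]
orientation: [-0.0, -0.057, 0.998, 0.0]
wrist_force: [-0.5, 0.2, -0.8]
finger_gap: 0.0501
[ 0.42065665 -0.27790732  0.24980103]
742 z 0.14946985050643535 ((465.6901550292969, -272.64453125), (19.758378982543945, 19.267879486083984), 6.207739353179932)
((464.27191162109375, -272.84063720703125), (21.666030883789062, 19.141494750976562), 6.517579555511475) [ 464.29745 -272.8125 ]
rack ((467.39306640625, -227.6374969482422), (160.1028289794922, 60.178043365478516), 88.83753967285156) 0.07971201256140628
scene tool top ((469.0354309082031, -272.3953857421875), (20.10308074951172, 20.7724609375), 5.706778526306152) 0.1506033981329406
pack 0.10509543063301163 tilt [0.00395105 0.0057518 ]
diff px 9717
side tool top ((466.08172607421875, -269.4085693359375), (19.092327117919922, 25.37444305419922), 6.718867778778076) 0.15002620039898398
pack 0.1047370284175661 tilt [-0.00204896  0.00247683]
diff px 26301
```

View pics/cmp.png

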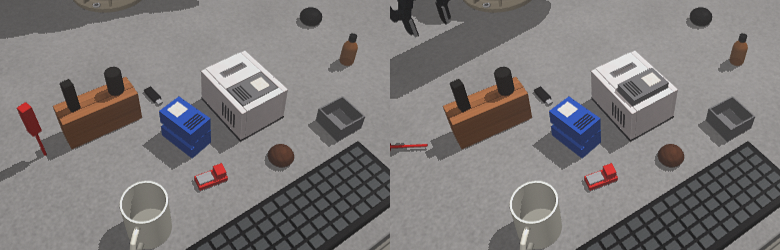

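The before/after pair shows the tool home in its hole, the pack popped up, and every listed bystander where it was. Only the unlisted red decoy differs, now lying down. Handing in.

```bash
python3 -c "
from workcell import env
print(env.hand_in())"
```

```text
the job is handed in; nothing more can be done
None
```

I pressed the latch with the release tool and the battery pack popped up. The tool is back in its own rack hole, and I handed the job in at about 28 s.

- **Tab:** My first probe, at the middle of the slot, met nothing. A look straight down the slot showed the tab 12 mm towards −y, about 40 mm below the cover. I pressed there, and the wrist force read at the end of each step was at most about 6 N above its idle value.
- **Pack:** Its top now stands at 0.105 m in both fixed views, about 15 mm above the cover, with tilt under 0.01 rad.
- **Tool:** Each camera puts the handle within 1 mm of where it saw it at the start, with the handle top at 0.150 m as before. The tool is upright and released, and the gripper is clear of everything.
- **Bystanders:** By eye, in the before and after pictures, none of the listed ones moved.

**Not as it was:** the red look-alike tool, which stood on its thin rod at the start, now lies on the desk beside the rack. It was still up at 3.5 s and lying by 7.6 s. I felt no contact and the gripper should have cleared it, so it may have toppled by itself, but I can't rule out that I knocked it. I left it where it lay.

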